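# Load the label-roll stand at the shop counter

## Robot

A 6-joint arm with a two-finger parallel gripper is mounted at the origin on the work surface. World frame = base frame: x ahead of the robot, y to its left, z up, the work surface at z = 0. Lengths are in m, angles in rad, forces in N, time in s.
With the tool pointing down it reaches from about 0.375 to 0.975 m from the base axis. Payload 3.8 kg.
Tool frame: the origin (TCP) lies midway between the tips of the shut fingers; the grasp point (between the pads) lies 19 mm behind it; x points along the fingers, y is the direction in which the jaws open and shut, and the axes are right-handed (so a half turn about x gives the same grasp; the last joint's range is limited). The gripper opens to 88 mm and grips with 3 to 60 N. Pads are 18 mm wide; open, the fingers measure 123 mm over their backs; the gripper's body (75 mm by 187 mm) begins 45 mm behind the grasp point.
Start: joints at [1.113, 0.264, 1.604, -0, 1.274, -0.037], TCP at [0.276, 0.616, 0.239] pointing down, gripper open.
Joint ranges: [-2.63, 2.63], [-0.94, 2.18], [0.31, 2.57], [-1.31, 4.45], [0, 2.66], [-2.55, 2.55]. Speed limits (rad/s): [2.57, 2.57, 3.14, 3.14, 3.14, 3.14].

## Interface

Orientations are given as a rotation vector (axis times angle).
In Python, from cell import manip, inverse_kinematics, cams, order gives the robot as it stands. Calls block until the motion is done:
- manip.move_pose(position, orientation): joint-space move of the TCP to a pose.
- manip.move_linear(position, rate=0.15, rot=None): straight line of the TCP; rot=None keeps the orientation; rate is the mean speed in m/s.
- manip.set_joints(angles): joint-space move.
- manip.set_gripper(opening, force=None): finger opening in m; force is the grip in N (None keeps the last); returns when the fingers have stopped.
- manip.dwell(seconds).
- inverse_kinematics(position, orientation): joint angles nearest the present ones, or None.
- manip.state(): the state.
- cams.capture(name): name is "scene" or "side" or "wrist"; returns a dict with "image" (480x640x3 uint8, blue, green, red), "z_map" (480x640 float32, m along the optical axis (not along the pixel's ray), 0 where there is no reading), "intrinsics" (3x3 intrinsics, pixels), "k1" (the pictures are not rectified: a ray, as slopes to the right and down, at radius r is drawn at 1 + k1 r^2 times it, then the intrinsics apply), "position" and "orientation" of the camera in the world; the wrist camera has in their place "T_tool_cam" (4x4, takes a point from camera to tool coordinates, whose origin is the TCP and whose axes are the tool frame's). Camera axes: x right, y down, z forward; pixel columns grow to the right and rows downward; lengths in m; the calibration is good to about 2 mm. A picture is of the moment at which its call begins: read the wrist's pose just before it.
A pose or a line that the arm cannot do raises manip.IKError and nothing moves.
- order.close_job(): hands the job in, once; it reports no verdict.
The state is a dict: "clock": time; "joint_pos": joint angles; "joint_velocities": joint speeds; "tau": joint torques, N m; "tool_pos": TCP position; "tcp_rot": TCP orientation; "contact_force": force on the tool from outside, world axes, zero at the start; "moment": the same for the moment, N m; "gripper_width": finger opening in m.
Only numpy, scipy, OpenCV 4.12 (cv2) and the standard library are available. Lean on these libraries where they do the work, as an engineer would, in place of code of your own. Each camera call takes 0.05 s, during which the arm holds its last target. There are 200 camera calls.

## Task

Load the two label rolls onto the spindle of the roll stand: first the big roll, down over the thick lower hub until it lies flat on the round base, then the small roll on the thin upper spindle until it lies flat on the big roll. The stand's bow springs grip the cores, so press each roll fully home. Leave the cup, the sanitizer bottle and the stapler alone.

Things in the scene. Friction and masses are not known exactly. Their poses are not given: they have to be found in the camera images.
- big_roll: Big label roll, white paper on a brown cardboard core, standing on end: a rigid ring 68 mm outer diameter, 40 mm bore, 50 mm high, about 120 g. Origin at the centre of its underside, z up along its axis.
- small_roll: Small label roll, same materials, standing on end: 58 mm outer diameter, 25 mm bore, 36 mm high, about 70 g. Origin at the centre of its underside, z up along its axis.
- stand: Roll stand, screwed to the counter: dark round base, 110 mm diameter, 12 mm thick; on it a grey hub, 36 mm diameter, from 12 to 50 mm above the counter (top 6 mm chamfered); on that an aluminium spindle, 19 mm diameter, up to 115 mm, its last 12 mm a cone down to 8 mm. Origin at the centre of the base's underside, z up along the spindle.
- stand_seat (a point): Point on the spindle's axis at the top face of the base, 12 mm above the counter: the big roll's underside comes here. The small roll's underside comes 50 mm above it (on the big roll's top).
- hub_springs (a point): On the axis, 34 mm above the counter: top of the bulge (43 mm diameter) of three steel bow springs round the hub, 16 to 47 mm up. They yield inwards: the big roll, put on loosely, stops on them and needs a push of roughly 5 to 15 N, shared by both sides of the spindle, all the way down.
- spindle_springs (a point): On the axis, 86 mm above the counter: top of the bulge (28 mm diameter) of three like bow springs round the spindle, 66 to 100 mm up, which stop and grip the small roll in the same way.
- stand_tip (a point): Tip of the spindle, on its axis, 115 mm above the counter.
- cup: Bystander: paper coffee cup with a white lid, 86 mm across, 120 mm high. Origin at the centre of its underside.
- sanitizer: Bystander: blue pump bottle, 68 mm across, 172 mm high. Origin at the centre of its underside.
- stapler: Bystander: black stapler, 150 mm long (its x axis), 36 mm wide, 52 mm high. Origin at the centre of its underside.

How it is judged:
By the outcome, as a careful person would: the job done as asked, in the order asked, and still so for the second after the job is handed in, with the robot touching nothing.
It also fails if it takes over 67 s, if anything falls off the work surface, if the arm or the gripper's body presses on something with over 40 N, if the wrist force passes 120 N, or if a joint passes its speed limit or range.

## Working session

There is one attempt and no reset: what is moved stays moved. The work goes in short steps, each a Python script; the robot and the scene stay as the last script left them, time stands still between calls to the robot, and variables do not carry over. Pictures are saved under pics/ and viewed, about 8 in all and at most 12, crops included, and the job is handed in when it is done.

```bash
ls; mkdir -p pics; python3 - <<'E'
from cell import manip, cams
import cv2,numpy as np,pickle
s=manip.state(); print(s)
d={}
for n in("scene","side"):
    c=cams.capture(n); d[n]=c; cv2.imwrite(f"pics/{n}1.png",c["image"]); print(n,c["position"],c["orientation"],c["intrinsics"],c["k1"])
pickle.dump(d,open("caps.pkl","wb"))
E
```

```text
pics
{'clock': 0.0, 'joint_pos': array([ 1.11310098e+00,  2.64769978e-01,  1.60536441e+00, -1.46855748e-05,
        1.27368886e+00, -3.68648063e-02]), 'joint_velocities': array([ 0.00081146, -0.00066861,  0.00043334, -0.00037205, -0.0001851 ,
       -0.00039155]), 'tau': array([ 2.27516568e-03, -5.02102661e+01, -3.56888187e+01,  7.32726487e-02,
        2.93298159e-02, -1.96825395e-04]), 'tool_pos': array([0.27542225, 0.61547938, 0.23738184]), 'tcp_rot': array([ 0.32838663,  1.54601065, -0.33181016]), 'contact_force': array([-0.24864144,  0.39838434,  0.07259438]), 'moment': array([-0.00265708, -0.01117026, -0.01340888]), 'gripper_width': 0.08829092521325817}
scene [0.9682076  0.35279732 0.92769632] [-1.12045999 -2.61941628  0.72613278] [[469.6638914    0.         317.53544317]
 [  0.         469.6638914  239.86971877]
 [  0.           0.           1.        ]] -0.0903238521164985
side [0.57719803 0.94090756 0.72980665] [-0.05573889  2.7616772  -1.45073636] [[550.43304176   0.         318.8552949 ]
 [  0.         550.43304176 231.3032358 ]
 [  0.           0.           1.        ]] -0.0046480934081611315
```

View pics/scene1.png

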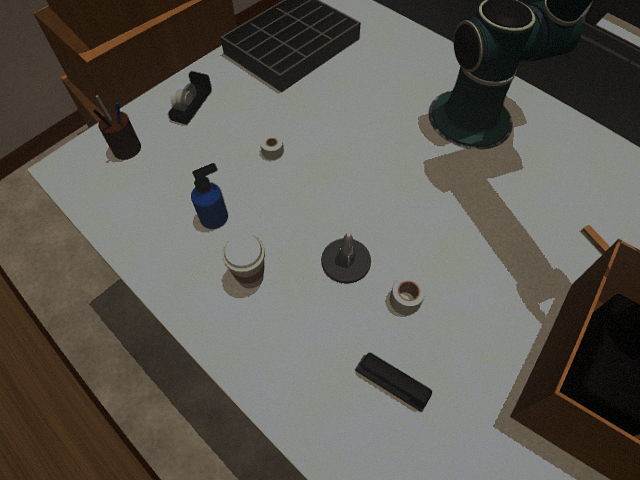

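View pics/side1.png

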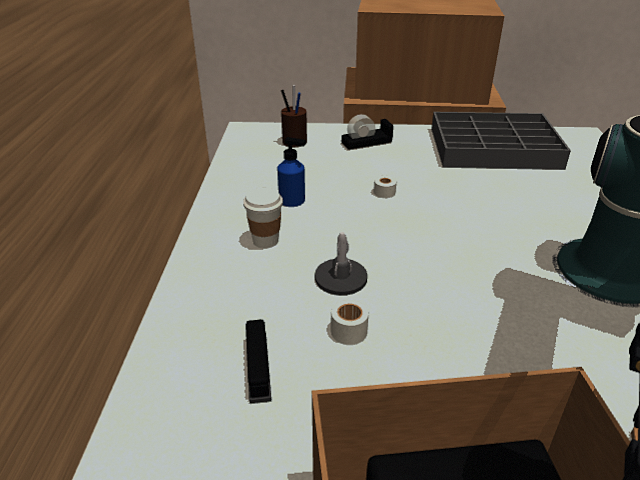

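Scene view: the big roll is at (407,292), the stand at (346,260), the small roll at (272,146), the cup at (244,258), the bottle at (209,203) and the stapler at (393,381). Side view: big roll (349,322), stand (341,275), small roll (385,186). Next I'll locate them with point clouds.

```bash
cat > h.py <<'E'
import numpy as np,cv2
from scipy.spatial.transform import Rotation as R
from scipy.optimize import least_squares
def cloud(c,T=None):
    K,k1=c["intrinsics"],c["k1"]
    v,u=np.mgrid[0:480,0:640]
    p=cv2.undistortPoints(np.stack([u.ravel(),v.ravel()],1).astype(float)[:,None],K,np.array([k1,0,0,0.]))[:,0]
    z=c["z_map"].ravel()
    X=np.c_[p*z[:,None],z]
    if T is None: T=np.eye(4);T[:3,:3]=R.from_rotvec(c["orientation"]).as_matrix();T[:3,3]=c["position"]
    W=X@T[:3,:3].T+T[:3,3]; W[z==0]=np.nan
    return W.reshape(480,640,3)
def circ(P,r,c0):  # robust fit of a circle of known radius
    return least_squares(lambda c:np.hypot(*(P-c).T)-r,c0,loss="soft_l1",f_scale=.001).x
def down(phi):  # tool x down, jaw axis y at angle phi in the xy plane
    y=np.array([np.cos(phi),np.sin(phi),0]);x=np.array([0,0,-1.])
    return R.from_matrix(np.c_[x,y,np.cross(x,y)]).as_rotvec()
def tool_T(s):
    T=np.eye(4);T[:3,:3]=R.from_rotvec(s["tcp_rot"]).as_matrix();T[:3,3]=s["tool_pos"];return T
E
python3 - <<'E'
import pickle
from h import *
d=pickle.load(open("caps.pkl","rb"))
px={"scene":dict(big=(407,292),stand=(346,265),small=(272,146),cup=(244,250),san=(209,205),stapler=(393,381)),
"side":dict(big=(349,322),stand=(341,275),small=(385,186),cup=(263,210),san=(291,185),stapler=(257,360))}
for n in d:
    W=cloud(d[n]); print(n,"table z",np.nanmedian(W[330:350,250:300] if n=="scene" else W[210:240,420:470],axis=(0,1)))
    for o,(u,v) in px[n].items():
        a=W[v-60:v+60,u-60:u+60].reshape(-1,3); c=W[v-6:v+7,u-6:u+7].reshape(-1,3)
        c0=np.nanmedian(c,0)[:2]
        a=a[np.hypot(*(a[:,:2]-c0).T)<.09]; 
        for _ in range(3):
            b=a[(a[:,2]>(.006 if o=="stand" else .02))&(np.hypot(*(a[:,:2]-c0).T)<.075)]; c0=(b[:,:2].min(0)+b[:,:2].max(0))/2
        print(o,len(b),c0.round(4),"ext",np.ptp(b,axis=0).round(3),"zmax",b[:,2].max().round(3))
        H=dict(big=(.05,.034),small=(.036,.029),stand=(.012,.055))
        if o in H:
            h,r=H[o]; t=b[abs(b[:,2]-h)<.006,:2]
            # outer rim: per-angle max radius
            for _ in range(3):
                e=t-c0; k=(np.arctan2(e[:,1],e[:,0])*6).round(); rim=np.array([t[k==q][np.argmax(np.hypot(*e[k==q].T))] for q in np.unique(k)])
                c0=circ(rim,r,c0)
            print("   rim fit",c0.round(4),len(rim), "resid mm",(1e3*(np.hypot(*(rim-c0).T)-r)).round(1).std())
E
```

```text
scene table z [ 8.06916427e-01  6.54750676e-02 -1.55110704e-04]
big 797 [0.555  0.2045] ext [0.069 0.066 0.034] zmax 0.054
   rim fit [0.5552 0.2042] 39 resid mm 1.01065981793436
stand 1774 [0.5707 0.0447] ext [0.111 0.117 0.112] zmax 0.118
   rim fit [0.5712 0.0488] 38 resid mm 2.437519798910996
small 375 [ 0.463  -0.3048] ext [0.059 0.061 0.021] zmax 0.041
   rim fit [ 0.4632 -0.3057] 39 resid mm 2.0729908962059613
cup 1689 [ 0.7447 -0.0764] ext [0.086 0.083 0.105] zmax 0.125
san 1433 [ 0.6983 -0.2546] ext [0.073 0.066 0.156] zmax 0.176
stapler 1410 [0.7108 0.2996] ext [0.054 0.14  0.036] zmax 0.056
side table z [ 0.32515399 -0.15913384 -0.00136216]
big 1136 [0.5547 0.2077] ext [0.066 0.07  0.032] zmax 0.052
   rim fit [0.5552 0.2075] 39 resid mm 0.9775992007150265
stand 1714 [0.5722 0.0533] ext [0.108 0.111 0.108] zmax 0.114
   rim fit [0.5719 0.0528] 36 resid mm 1.2035024760575042
small 292 [ 0.4619 -0.3009] ext [0.055 0.061 0.018] zmax 0.038
   rim fit [ 0.4617 -0.3014] 39 resid mm 2.2121444728967825
cup 1674 [ 0.7437 -0.0722] ext [0.085 0.085 0.102] zmax 0.122
san 1301 [ 0.6971 -0.2421] ext [0.072 0.052 0.153] zmax 0.173
stapler 1460 [0.7105 0.306 ] ext [0.055 0.136 0.035] zmax 0.055
```

```bash
python3 - <<'E'
from cell import manip,cams,inverse_kinematics
from h import *
import pickle
s=manip.state(); T=tool_T(s); print("jaw",T[:3,1].round(3))
W=cloud(pickle.load(open("caps.pkl","rb"))["scene"]).reshape(-1,3)
b=W[(W[:,1]>.3)&(W[:,0]<.65)&(W[:,0]>.1)&(W[:,2]>.03)]; print("box",b.min(0).round(3),b.max(0).round(3))
for phi in (0,np.pi/2,np.pi,-np.pi/2):
    for p in ((.555,.206,.25),(.5715,.051,.25),(.4625,-.3035,.25),(.4625,-.3035,.01)):
        q=inverse_kinematics(p,down(phi)); print(round(phi,2),p,None if q is None else np.round(q,2))
manip.move_linear(s["tool_pos"]+[0,0,.06])
E
```

```text
jaw [ 0.408  0.913 -0.002]
box [0.254 0.452 0.03 ] [0.607 0.726 0.204]
0 (0.555, 0.206, 0.25) [ 0.31  0.1   1.77 -0.    1.27  0.31]
0 (0.5715, 0.051, 0.25) [ 0.05  0.07  1.81 -0.    1.26  0.05]
0 (0.4625, -0.3035, 0.25) [-0.63  0.03  1.85 -0.    1.26 -0.63]
0 (0.4625, -0.3035, 0.01) [-0.63  0.29  2.05 -0.    0.81 -0.63]
1.57 (0.555, 0.206, 0.25) [ 0.31  0.1   1.77 -0.    1.27 -1.26]
1.57 (0.5715, 0.051, 0.25) [ 0.05  0.07  1.81 -0.    1.26 -1.53]
1.57 (0.4625, -0.3035, 0.25) [-0.63  0.03  1.85  0.    1.26 -2.2 ]
1.57 (0.4625, -0.3035, 0.01) [-0.63  0.29  2.05  0.    0.81 -2.2 ]
3.14 (0.555, 0.206, 0.25) None
3.14 (0.5715, 0.051, 0.25) None
3.14 (0.4625, -0.3035, 0.25) [-0.63  0.03  1.85 -0.    1.26  2.52]
3.14 (0.4625, -0.3035, 0.01) [-0.63  0.29  2.05 -0.    0.81  2.52]
-1.57 (0.555, 0.206, 0.25) [ 0.31  0.1   1.77 -0.    1.27  1.88]
-1.57 (0.5715, 0.051, 0.25) [ 0.05  0.07  1.81 -0.    1.26  1.62]
-1.57 (0.4625, -0.3035, 0.25) [-0.63  0.03  1.85 -0.    1.26  0.95]
-1.57 (0.4625, -0.3035, 0.01) [-0.63  0.29  2.05 -0.    0.81  0.95]
```

```bash
python3 - <<'E'
from cell import manip,cams
from h import *
import pickle
d={}
for n,p in dict(small=(.4625,-.3035,.25),stand=(.5715,.051,.3),big=(.555,.206,.25)).items():
    manip.move_pose(p,down(0)); manip.dwell(.2)
    s=manip.state(); c=cams.capture("wrist"); d[n]=(s,c)
    print(n,s["tool_pos"].round(4),round(s["clock"],2)); 
    if n=="small": print(c["T_tool_cam"].round(3),c["intrinsics"][0],c["k1"])
pickle.dump(d,open("w.pkl","wb"))
cv2.imwrite("pics/w1.png",np.hstack([cv2.resize(d[n][1]["image"],(400,300)) for n in("stand","big")]))
H=dict(big=(.05,.034,(.555,.206)),small=(.036,.029,(.4625,-.3035)),stand=(.012,.055,(.5715,.051)))
for n,(s,c) in d.items():
    W=cloud(c,tool_T(s)@c["T_tool_cam"]).reshape(-1,3); h,r,c0=H[n]
    t=W[(abs(W[:,2]-h)<.006)&(np.hypot(*(W[:,:2]-c0).T)<r+.015),:2]
    print(n,len(t),"median z",np.median(W[(abs(W[:,2]-h)<.006)&(np.hypot(*(W[:,:2]-c0).T)<r),2]), "ext",np.ptp(t,axis=0),(t.min(0)+t.max(0))/2)
    for _ in range(4):
        e=t-c0;k=(np.arctan2(e[:,1],e[:,0])*10).round();rim=np.array([t[k==q][np.argmax(np.hypot(*e[k==q].T))] for q in np.unique(k)])
        c0=circ(rim,r,c0)
    e=rim-c0; print("  fit",c0.round(4),"std mm",(1e3*(np.hypot(*e.T)-r)).std().round(2),len(rim))
    if n=="stand":
        for lo,hi in((.052,.062),(.1,.107),(.107,.12)):
            q=W[(W[:,2]>lo)&(W[:,2]<hi)&(np.hypot(*(W[:,:2]-c0).T)<.04)]; print("  spindle",lo,len(q),q[:,:2].mean(0).round(4) if len(q) else "")
E
```

```text
small [ 0.4628 -0.3032  0.25  ] 4.12
[[-0.001 -0.294  0.956 -0.146]
 [ 1.    -0.001  0.    -0.001]
 [ 0.     0.956  0.294 -0.076]
 [ 0.     0.     0.     1.   ]] [425.59515695   0.         333.43624852] -0.0779933000346173
stand [0.5715 0.0498 0.2998] 5.78
big [0.5559 0.2045 0.251 ] 6.72
small 2793 median z 0.03636102652707149 ext [0.05737328 0.05609036] [ 0.46107761 -0.30357858]
  fit [ 0.4612 -0.3037] std mm 0.3 63
stand 7412 median z 0.012401091981639273 ext [0.10893417 0.10823269] [0.57097669 0.05170072]
  fit [0.5711 0.0514] std mm 0.25 63
  spindle 0.052 30 [0.5703 0.0585]
  spindle 0.1 134 [0.571  0.0545]
  spindle 0.107 274 [0.571  0.0525]
big 3382 median z 0.05031816370909381 ext [0.06719775 0.06627211] [0.55453325 0.20682103]
  fit [0.5545 0.2066] std mm 0.23 63
```

View pics/w1.png

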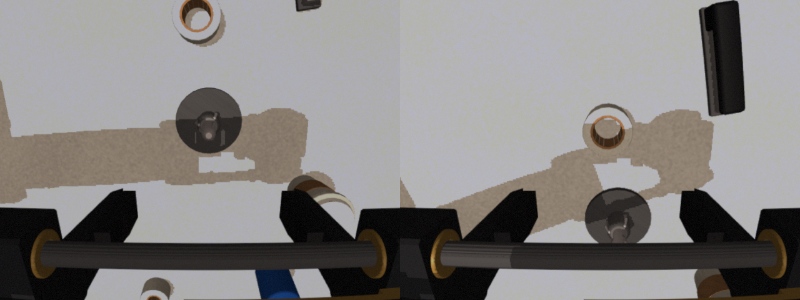

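The wrist view shows the stand and big roll unobstructed, with circle fits good to 0.3 mm. Stand centre is (0.571, 0.0514) and big roll centre (0.5545, 0.2066). Next I grasp the big roll high on its side, so the spindle clears the gripper body.

```bash
cat >> h.py <<'E'
from cell import manip,cams
def goto(p,rate=.15,tries=2):  # line, then trim out the steady-state error
    p=np.array(p,float); cmd=p.copy(); manip.move_linear(cmd,rate=rate)
    for _ in range(tries):
        manip.dwell(.25); e=p-manip.state()["tool_pos"]
        if np.abs(e).max()<.0004: break
        cmd=cmd+e; manip.move_linear(cmd,rate=.05)
    s=manip.state(); print("at",s["tool_pos"].round(4),"want",p.round(4),"F",s["contact_force"].round(1),"t",round(s["clock"],2)); return cmd
def seen(r,zlo,zhi,c0):  # circle fit in a wrist picture, world frame
    s=manip.state();c=cams.capture("wrist");W=cloud(c,tool_T(s)@c["T_tool_cam"]).reshape(-1,3)
    t=W[(W[:,2]>zlo)&(W[:,2]<zhi)&(np.hypot(*(W[:,:2]-c0).T)<r+.008)]; z=np.median(t[:,2]); t=t[:,:2]
    for _ in range(4):
        e=t-c0;k=(np.arctan2(e[:,1],e[:,0])*10).round();rim=np.array([t[k==q][np.argmax(np.hypot(*e[k==q].T))] for q in np.unique(k)])
        c0=circ(rim,r,c0)
    print("seen",c0.round(4),"z",z.round(4),"n",len(rim),"std mm",(1e3*(np.hypot(*(rim-c0).T)-r)).std().round(2)); return c0,c,W
E
python3 - <<'E'
from h import *
b=(.5545,.2066)
manip.move_linear((*b,.09),rate=.2)
goto((*b,.026),.1)
manip.set_gripper(.06,25); s=manip.state(); print("w",s["gripper_width"],s["contact_force"].round(1))
goto((*b,.15),.15); print(manip.state()["gripper_width"])
s=manip.state()
c0,c,W=seen(.034,.165,.183,s["tool_pos"][:2]); cv2.imwrite("pics/w2.png",c["image"])
E
```

```text
at [0.5547 0.2067 0.0261] want [0.5545 0.2066 0.026 ] F [ 0.8 -0.4  0.3] t 9.51
w 0.06837528456396755 [ 0.2  0.4 -0.2]
at [0.5543 0.2065 0.1498] want [0.5545 0.2066 0.15  ] F [ 0.6  0.1 -0.7] t 11.93
0.06820370411854455
seen [0.5538 0.2069] z 0.1741 n 63 std mm 5.47
```

View pics/w2.png

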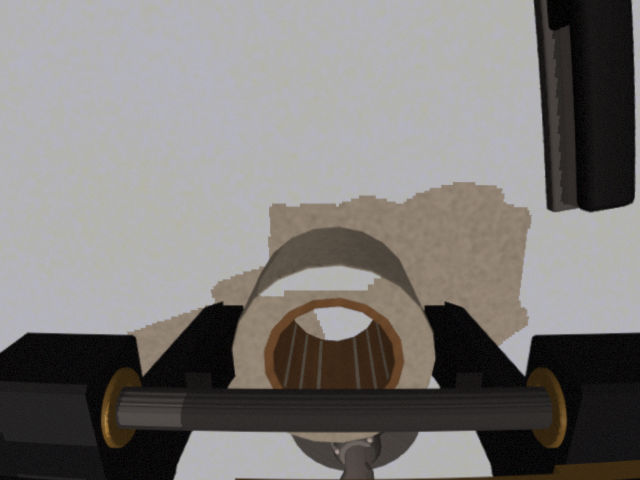

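The big roll is held square: core ellipse at (335,355), top at z = 0.174. Now I carry it over the spindle and lower it until it meets the springs.

```bash
python3 - <<'E'
from h import *
S=(.5711,.0514)
manip.move_linear((.5545,.2065,.19),rate=.2)
goto((*S,.19),.2); cmd=goto((*S,.10),.12)
off=cmd-np.array([*S,.10])
z=.10
while z>.058:
    z-=.003; manip.move_linear((S[0]+off[0],S[1]+off[1],z+off[2]),rate=.04); s=manip.state(); f=s["contact_force"]
    print(round(z,3),s["tool_pos"].round(4),f.round(1))
    if f[2]>7 or np.hypot(*f[:2])>8: break
print(s["clock"])
E
```

```text
at [0.571  0.0514 0.19  ] want [0.5711 0.0514 0.19  ] F [-0.1 -0.3 -0.8] t 14.26
at [0.5713 0.0514 0.1002] want [0.5711 0.0514 0.1   ] F [-0.7  0.3 -1.4] t 16.16
0.097 [0.5708 0.0514 0.0966] [-0.2 -0.9 -0.5]
0.094 [0.5709 0.0514 0.0937] [-0.8  0.2 -1. ]
0.091 [0.5709 0.0514 0.0907] [ 0.  -0.9 -0.4]
0.088 [0.5709 0.0514 0.0877] [-0.4 -0.5 -1.4]
0.085 [0.5709 0.0514 0.0847] [-1.1 -0.9 -1.3]
0.082 [0.5709 0.0514 0.0817] [ 0.1  1.1 -0.9]
0.079 [0.5709 0.0514 0.0787] [ 0.5 -0.3 -1.1]
0.076 [0.5709 0.0514 0.0757] [ 0.2 -1.  -1.3]
0.073 [0.5709 0.0514 0.0727] [-0.5 -0.  -1.1]
0.07 [0.5708 0.0514 0.0697] [-0.3 -0.3 -1.2]
0.067 [0.5709 0.0514 0.0667] [ 0.  -0.1 -1. ]
0.064 [0.5711 0.0514 0.0639] [ 0.   1.1 -0.7]
0.061 [0.5714 0.0515 0.0609] [ 0.3  0.4 -1.4]
0.058 [0.5711 0.0515 0.0575] [ 2.4  1.3 -3.1]
19.6583
```

```bash
python3 - <<'E'
from h import *
for _ in range(3): manip.dwell(.1); s=manip.state(); print(s["tool_pos"].round(4),s["contact_force"].round(1),s["gripper_width"])
ims=[]
for n in("side","scene"):
    c=cams.capture(n); ims.append(c["image"]); W=cloud(c).reshape(-1,3)
cv2.imwrite("pics/s2.png",np.hstack([cv2.resize(ims[0][180:320,250:430],(400,311)),cv2.resize(ims[1][190:330,250:430],(400,311))]))
E
```

```text
[0.571  0.0515 0.0576] [ 2.1  0.9 -4.1] 0.06800517847386343
[0.571  0.0515 0.0576] [ 1.9  0.7 -5.1] 0.06776676615398523
[0.571  0.0514 0.0577] [ 1.6  2.  -5.2] 0.06851035457973688
```

View pics/s2.png

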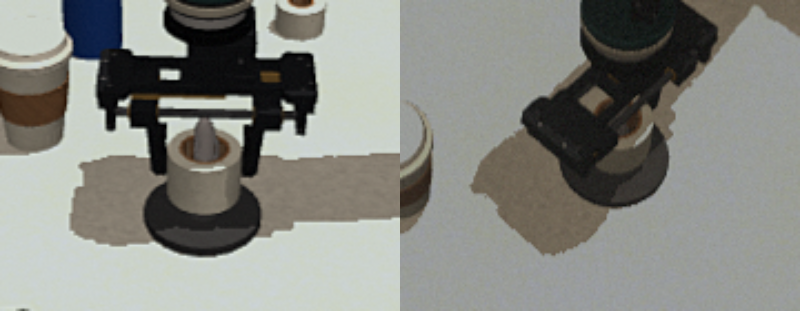

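The roll is around the hub, over the springs, with the spindle protruding through the bore. Next I release it and press with both fingertips straddling the spindle.

```bash
cat >> h.py <<'E'
def press(S,z0,zmin,fmax=32,step=.002):
    cmd=goto((*S,z0),.1); off=cmd-np.array([*S,z0]); z=z0
    while z>zmin:
        z-=step; manip.move_linear((S[0]+off[0],S[1]+off[1],z+off[2]),rate=.04); s=manip.state(); f=s["contact_force"]
        if f[2]>2: print(round(z,4),s["tool_pos"].round(4),f.round(1),s["moment"].round(2))
        if f[2]>fmax: break
    manip.dwell(.2); s=manip.state(); print("end",s["tool_pos"].round(4),s["contact_force"].round(1),s["clock"])
E
python3 - <<'E'
from h import *
S=(.5711,.0514)
manip.set_gripper(.088,25); print(manip.state()["contact_force"].round(1))
manip.move_linear((*S,.1),rate=.1)
manip.set_gripper(.048,25); print(manip.state()["gripper_width"])
press(S,.095,.0595,28)
E
```

```text
[-0.7 -0.7 -0.3]
0.04798057354305523
at [0.5712 0.0514 0.0951] want [0.5711 0.0514 0.095 ] F [-0.3 -0.6 -0. ] t 22.34
0.075 [0.5712 0.0514 0.0749] [1.4 0.5 2. ] [ 0.05 -0.04  0.03]
0.061 [0.5712 0.0514 0.0624] [-4.2  0.9 11.2] [-0.04  0.6  -0.02]
0.059 [0.5712 0.0515 0.0624] [-9.3 -0.7 23.7] [-0.07  1.55 -0.05]
end [0.5712 0.0515 0.0623] [-9.5 -0.6 23.3] 27.0417
```

Force rose steeply at TCP z = 0.062, where the seated roll's top should be. I'll check its height and tilt, then pick up the small roll.

```bash
python3 - <<'E'
from h import *
S=(.5711,.0514)
manip.move_linear((*S,.26),rate=.25); manip.dwell(.15)
c0,c,W=seen(.034,.054,.07,np.array(S)); cv2.imwrite("pics/w3.png",c["image"])
P=W.reshape(-1,3); r=np.hypot(*(P[:,:2]-c0).T); t=P[(r>.022)&(r<.032)&(abs(P[:,2]-.062)<.012)]
print("plane",np.linalg.lstsq(np.c_[t[:,:2]-c0,np.ones(len(t))],t[:,2],rcond=None)[0].round(4),len(t))
manip.set_gripper(.088,25)
m=(.4612,-.3037)
from cell import inverse_kinematics
manip.move_pose((*m,.2),down(0)); manip.dwell(.15)
c1,_,_=seen(.029,.03,.042,np.array(m))
print(manip.state()["clock"])
E
```

```text
seen [0.5708 0.052 ] z 0.0623 n 63 std mm 0.24
plane [0.0005 0.004  0.0624] 2449
seen [ 0.4611 -0.3037] z 0.0363 n 63 std mm 0.32
30.5333
```

View pics/w3.png

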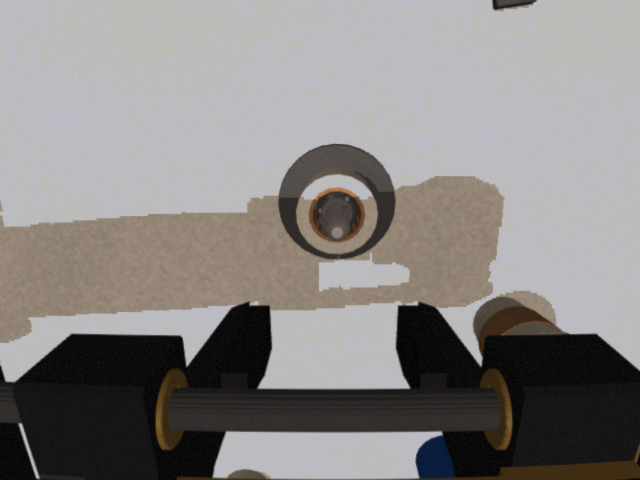

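The big roll is seated: centre pixel (337,215), top at 0.0623, level to within 0.25 degrees. Now the small roll.

```bash
python3 - <<'E'
from h import *
S=(.5710,.0515); m=(.4611,-.3037)
manip.move_linear((*m,.07),rate=.2)
goto((*m,.015),.08)
manip.set_gripper(.05,30); print("w",manip.state()["gripper_width"])
manip.move_linear((*m,.18),rate=.2)
goto((*S,.18),.25)
c=cams.capture("side"); cv2.imwrite("pics/s3.png",cv2.resize(c["image"][120:300,240:440],(600,540)))
cmd=goto((*S,.135),.1); off=cmd-np.array([*S,.135]); z=.135
while z>.08:
    z-=.003; manip.move_linear((S[0]+off[0],S[1]+off[1],z+off[2]),rate=.04); s=manip.state(); f=s["contact_force"]
    print(round(z,3),s["tool_pos"].round(4),f.round(1),round(s["gripper_width"],4))
    if abs(f[2])>8 or np.hypot(*f[:2])>8: break
print(s["clock"])
E
```

```text
at [ 0.4612 -0.3038  0.0151] want [ 0.4611 -0.3037  0.015 ] F [-1.3  0.6  0.4] t 33.17
w 0.05775086767441068
at [0.571  0.0514 0.18  ] want [0.571  0.0515 0.18  ] F [-0.8 -0.8 -1.4] t 37.34
at [0.5712 0.0515 0.1351] want [0.571  0.0515 0.135 ] F [-0.7  0.5 -0.8] t 38.99
0.132 [0.5707 0.0515 0.1315] [-0.1  0.4 -0.8] 0.0577
0.129 [0.5707 0.0515 0.1286] [ 0.2  0.3 -1.2] 0.0577
0.126 [0.5708 0.0515 0.1257] [ 0.1 -0.5 -2.1] 0.0577
0.123 [0.5708 0.0515 0.1227] [-0.3 -0.1 -1. ] 0.0577
0.12 [0.5708 0.0514 0.1197] [ 0.5 -1.5 -0.3] 0.0575
0.117 [0.5708 0.0515 0.1166] [ 0.1 -0.4 -0.6] 0.0576
0.114 [0.5707 0.0515 0.1137] [ 0.3  0.9 -0.6] 0.0575
0.111 [0.5708 0.0515 0.1107] [-0.4  0.1 -1.8] 0.0577
0.108 [0.5708 0.0515 0.1077] [ 0.6  0.7 -1.2] 0.0577
0.105 [0.5712 0.0515 0.1049] [ 0.5 -0.5 -1.5] 0.0577
0.102 [0.5716 0.0514 0.1021] [ 1.7 -0.2 -0.6] 0.0578
0.099 [0.571  0.0515 0.0984] [ 2.5 -0.1 -3.1] 0.0577
0.096 [0.5712 0.0514 0.0958] [ 3.9 -0.4 -2. ] 0.0577
0.093 [0.5712 0.0515 0.093 ] [ 2.3 -0.9 -0.5] 0.0577
0.09 [0.571  0.0514 0.0898] [ 2.4 -0.3  0.2] 0.0576
0.087 [0.5709 0.0515 0.0867] [ 2.7 -1.4  1.2] 0.0576
0.084 [0.5709 0.0515 0.0836] [ 2.4 -0.7  0.8] 0.0578
0.081 [0.5709 0.0515 0.0806] [ 1.9 -1.3  0.6] 0.0578
0.078 [0.5708 0.0515 0.0776] [ 2.  -0.8  0.8] 0.0577
43.7417
```

View pics/s3.png

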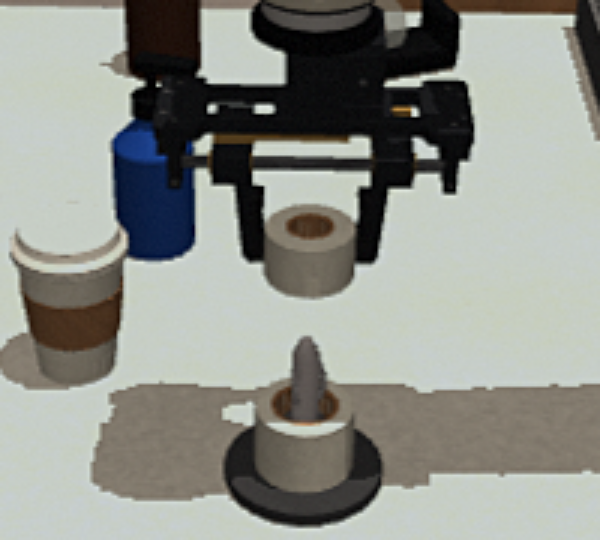

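The small roll is held over the spindle at (310,250), and the big roll sits on the base at (303,440). Release and do the straddle press.

```bash
python3 - <<'E'
from h import *
S=(.5710,.0515)
manip.set_gripper(.088,25)
manip.move_linear((*S,.14),rate=.15)
manip.set_gripper(.036,25)
manip.move_linear((*S,.13),rate=.1)
press(S,.13,.0945,24,.0025)
manip.move_linear((*S,.26),rate=.25); manip.dwell(.15)
c0,c,W=seen(.029,.09,.106,np.array(S))
P=W.reshape(-1,3); r=np.hypot(*(P[:,:2]-c0).T); t=P[(r>.017)&(r<.027)&(abs(P[:,2]-.098)<.012)]
print("plane",np.linalg.lstsq(np.c_[t[:,:2]-c0,np.ones(len(t))],t[:,2],rcond=None)[0].round(4),len(t))
c=cams.capture("side"); cv2.imwrite("pics/s4.png",cv2.resize(c["image"][180:330,240:440],(800,600))); print(manip.state()["clock"])
E
```

```text
at [0.5711 0.0515 0.1302] want [0.571  0.0515 0.13  ] F [-0.5 -0.9  0.4] t 46.55
0.0975 [0.5716 0.0515 0.0984] [0.2 0.2 4.9] [-0.12  0.39 -0.04]
0.095 [0.5717 0.0515 0.0984] [-6.3 -0.1 18.5] [-0.2   1.47 -0.01]
0.0925 [0.5718 0.0515 0.0983] [-12.7  -1.2  33.1] [-0.24  2.65 -0.04]
end [0.5718 0.0515 0.0983] [-13.   -1.4  31.4] 50.5
seen [0.5708 0.0514] z 0.0983 n 63 std mm 0.27
plane [-0.0004  0.0011  0.0983] 2467
51.5667
```

View pics/s4.png

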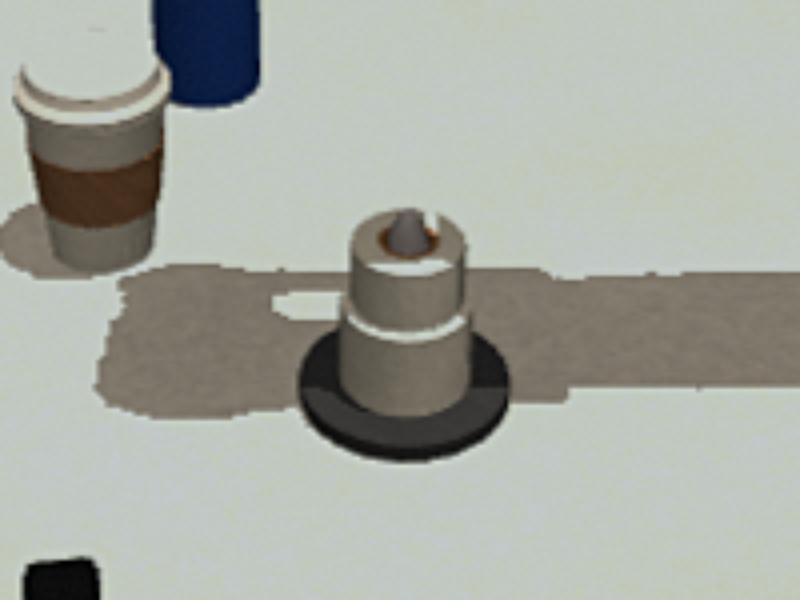

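Both rolls are stacked flat on the base: small roll at (408,265), big roll at (405,360), with no gap visible. The robot is clear, so I'm handing in.

```bash
python3 -c "
from cell import order,manip
order.close_job(); print(manip.state()['clock'])"
```

```text
the job is handed in; nothing more can be done
the job is handed in; nothing more can be done
```

Both rolls are on the stand in the order asked: the big roll first, then the small roll on top of it. I lowered each one held in the gripper, let go, then pressed it home with a fingertip on each side of the spindle.

| Roll | Top measured | Top expected | Tilt | Centre vs. stand axis | Fingertip push at stop |
|---|---|---|---|---|---|
| Big | 62.3 mm | 62 mm | about 0.2° | within 0.7 mm | about 24 N |
| Small | 98.3 mm | 98 mm | under 0.1° | within 0.3 mm | about 33 N |

- **Final look:** the last side view showed both rolls flat with no visible gap and the gripper clear. I did not touch the cup, bottle or stapler, but I did not re-measure their positions at the end.
- **Time:** the job was handed in at about 52 s of the 67 s allowed.
- **Readings that disagreed:** the wrist force dipped to about -5 N while the big roll was over the springs, where I expected an upward push. The final presses also showed a one-sided load, with a moment of up to 2.7 N m and about 13 N sideways. The height and tilt measurements taken after each press were good all the same.

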